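# Open the label printer for a new roll

### The job

The label printer has run out of labels: open it for a new roll. Press its two release levers down together, one under each fingertip, and keep them down until the lid has sprung half open; then let go and, with a fingertip, push the lid's front edge gently backward until the lid tips over and rests fully open. Only press and push: do not grip the lid, do not lift, tip or drag the printer, and leave the things around it where they are.

Things in the scene. Friction and masses are not known exactly. Their poses are not given: they have to be found in the camera images.
- printer: desktop label printer, dark grey with a light grey lid, loose on rubber feet (about 2 kg): 220 mm deep (x), 140 mm wide (y), 119 mm high with the lid shut. Origin: middle of its underside. Its x axis points from its front (low deck, 44 mm high, with the two levers) to its back; z up. The front deck reaches from x = -125 to -48 mm; behind it stands the domed lid, 136 mm wide, hinged along the back edge (hinge line parallel to y at x = 88, z = 72 mm)
- lever_left_pad (a point): middle of the top face of the left release lever's black ribbed pad, at printer (-105, 33, 66) mm when not pressed. The pad is 30 mm along x and 26 mm along y; the two pads' middles are 66 mm apart with a gap of 40 mm. 45 mm behind the pad's middle a hook stands up from the lever (to 88 mm above the table) and holds the lid's lip. Axes as the printer's when not pressed
- lever_right_pad (a point): the same for the right lever, at printer (-105, -33, 66) mm when not pressed
- lever_left (a joint): turn of the left lever about its pin (rad): 0 sprung up and hooked, 0.26 fully down, the pad then about 12 mm lower and tilted 15 degrees, front edge low; its hook is clear of the lid from about 0.17. It needs about 2 N to start and 4 N at the bottom, measured at the pad, and springs back when let go. Either hook alone keeps the lid shut
- lever_right (a joint): the same for the right lever
- lid (a joint): opening of the lid (rad): 0 shut, about 0.9 half open (where the damped spring plunger lifts it in some 1 to 2 s once both hooks are clear, and where it then rests), 1.85 fully open against its stop. It turns freely and weighs 60 g, so a newton or less moves it; pushed past about 1.35 it tips over and falls open by itself, from less it falls back to half open
- lid_lip (a point): middle of the front edge of the lid's lip, a ledge 6 mm thick and 130 mm long, 140 mm from the hinge line; at printer (-52, 0, 75) mm with the lid shut, about (3, 0, 184) mm when half open, (59, 0, 210) mm at 1.35 rad; it moves on an arc about the hinge line
- label_roll_1_mid (a point): middle (20 mm up) of a fresh roll of labels standing on end, 58 mm across and 40 mm high, to the left of the printer: leave alone
- label_roll_2_mid (a point): middle (20 mm up) of a second such roll: leave alone
- marker: black-capped white felt marker lying on the table, 19x132x20 mm, origin under its middle, to the right of the printer: leave alone
- mushroom_near: brown mushroom, 56x65x47 mm, origin at its underside, front right of the printer: leave alone
- mushroom_far: brown mushroom, 65x60x44 mm, origin at its underside, to the right of the printer: leave alone
- mug: orange mug, 81x113x101 mm, origin at its underside, on the left of the table: leave alone

How it is judged (in metres and radians):
On the way, in this order (a step that is already met when the one before it is completed fails the run):
1. both levers are held down at once by the fingers while the lid springs up (value of joint each of lever_left, lever_right above 0.16 rad and contact force between the fingers and lever_left above 0.5 N and contact force between the fingers and lever_right above 0.5 N and value of joint lid above 0.5 rad), for 0.2 s.
2. the levers are let go with the lid resting half open (value of joint each of lever_left, lever_right below 0.06 rad and value of joint lid between 0.75 and 1.1 rad), for 0.1 s.
At the end, for the whole second after the job is handed in: The lid rests fully open (over 1.7 rad), both levers have sprung back up (under 0.06 rad), and the printer stands level, at rest, within 30 mm of where it stood (value of joint lid above 1.7 rad and value of joint each of lever_left, lever_right below 0.06 rad and linear speed of printer below 0.02 m/s and distance of printer from where it was at the start of the episode below 0.03 m and angle between printer's own z axis and vertical below 0.05 rad); the robot touches nothing.
It fails at once if the printer is lifted, tipped (over 0.12 rad) or dragged (over 30 mm) (distance of printer from where it was at the start of the episode above 0.03 m or height (world z) of printer above 0.012 m or angle between printer's own z axis and vertical above 0.12 rad).
It fails at once if the lid is gripped or struck hard (over 40 N) (contact force between the fingers and lid above 40 N).
It fails at once if a thing beside the printer is moved by more than 30 mm (distance of any of label_roll_1_mid, label_roll_2_mid, marker, mushroom_near, mushroom_far, mug from where it was at the start of the episode above 0.03 m).
It also fails if it takes over 54 s, if anything falls off the work surface, if the arm or the gripper's body presses on something with over 40 N, if the wrist force passes 120 N, or if a joint passes its speed limit or range.

### The arm

A 6-joint arm with a two-finger parallel gripper is mounted at the origin on the work surface; the furniture and walls round the work are solid. World frame = base frame: x ahead of the robot, y to its left, z up, the work surface at z = 0. Lengths are in mm, angles in rad, forces in N, time in s.
With the tool pointing down it reaches from about 250 to 775 mm from the base axis. Payload 8.9 kg.
Tool frame: the origin (TCP) lies midway between the tips of the shut fingers; the grasp point (between the pads) lies 19 mm behind it; z points along the fingers, y is the line along which they close (so a half turn about z gives the same grasp; the last joint's range is limited). The gripper opens to 85 mm and grips with 20 to 120 N. Pads are 22 mm wide; open, the fingers measure 114 mm over their backs; the gripper's body (76 mm by 85 mm) begins 54 mm behind the grasp point. The pads swing forward as they close: fully open they stand 13 mm farther back than shut.
Start: joints at [1.067, 0.291, -0.153, 1.127, 0, 1.431], TCP at [187.294, 490.453, 231.305] pointing down, gripper open.
Joint ranges: [-2.52, 2.52], [-0.91, 1.74], [-1.3, 1.37], [-1.96, 2.02], [-1.52, 1.47], [-3.14, 3.14]. Speed limits (rad/s): [2.22, 2.22, 2.79, 3.14, 3.14, 3.14].

### API

Orientations are given as a rotation vector (axis times angle).
In Python, from plant import env gives the robot as it stands.
- The arm moves only by the shell command python3 -m inch 'ROWS' [FORCE]. ROWS is text: rows parted by semicolons, each of 7 numbers parted by spaces: the finger opening in cm, from 0 to 8.54, then the shift along the tool's x, y, z in cm, then the turn, a rotation vector about the tool's x, y, z in rad. A call has 1 to 5 rows; each row shifts and turns the commanded pose from where the row before left it, along the tool's axes as they then stand; what a row does not reach is not made up. A row lasts 1/12 s, in which the tool goes at most 41.7 mm and 7.16 degrees, less where a joint would pass 70% of its speed; a pose out of reach is approached as far as the arm can. A call is refused whole if a number of a shift passes 4.17 or a number of a turn 0.125, either way. A call with a gripper value outside its range is refused whole. The fingers move at their own pace and stop on an object; FORCE is the grip in N (left out, the last holds). Time passes only in rows, so rows that do not move let the fingers close. It gives the time, the measured TCP pose, the force, the opening and the grip force at its end, in the units of the state.
- env.get_state(): the state, without advancing time (a new reading comes with each control period).
- env.get_image(name): name is "scene" or "side" or "wrist"; returns a dict with "img" (384x512x3 uint8, red, green, blue), "range_z" (384x512 float32, mm along the optical axis (not along the pixel's ray), 0 where there is no reading), "intrinsics" (3x3 intrinsics, pixels), "pose" (4x4, takes a point from camera to world coordinates). Camera axes: x right, y up, looking along -z (the intrinsics and any distortion apply to the point x, -y, -z); pixel columns grow to the right and rows downward; lengths in mm; the calibration is good to about 2 mm. A picture is of the moment at which its call begins.
- env.hand_in(): hands the job in; it is judged then, once.
The state is a dict: "clock": time; "q": joint angles; "joint_vel": joint speeds; "effort": joint torques, N m; "tool_pos": TCP position; "eef_rot": TCP orientation; "wrist_force": force on the tool from outside, world axes, zero at the start; "ft_torque": the same for the moment, N m; "opening": opening from 0.0 (shut) to 1.0 (fully open); "finger_force": force on a finger pad.
Only numpy, scipy, OpenCV 4.12 (cv2) and the standard library are available. Lean on these libraries where they do the work, as an engineer would, in place of code of your own. Each camera call takes 0.05 s, during which the arm holds its last target. There are 200 camera calls.

## Working session

There is one attempt and no reset: what is moved stays moved. The work goes in short steps, Python scripts to look and compute and a shell command to move; the robot and the scene stay as the last step left them, time stands still between calls to the robot, and variables do not carry over. Pictures are saved under pics/ and viewed, at most 10 in all, crops included, and the job is handed in when it is done.

```bash
ls; mkdir -p pics; cat > h.py <<'E'
import numpy as np, cv2
from plant import env
def save(name,out):
    d=env.get_image(name); cv2.imwrite('pics/%s.png'%out,d['img'][:,:,::-1]); np.savez('pics/%s.npz'%out,**d); return d
def cloud(d):
    K=d['intrinsics'];z=d['range_z'];v,u=np.mgrid[:z.shape[0],:z.shape[1]]
    P=np.stack([(u-K[0,2])/K[0,0]*z,-(v-K[1,2])/K[1,1]*z,-z],-1)
    W=P@d['pose'][:3,:3].T+d['pose'][:3,3]; W[z==0]=np.nan; return W
E
python3 - <<'E'
from h import *
a=save('scene','scene0');b=save('side','side0')
for d in(a,b):print(d['pose'].round(2),d['intrinsics'])
cv2.imwrite('pics/both0.png',cv2.resize(np.hstack([a['img'],b['img']])[:,:,::-1],(800,300)))
s=env.get_state();print(s)
E
```

```text
pics
[[ 8.1000e-01  4.1000e-01 -4.2000e-01  4.3170e+01]
 [-5.9000e-01  5.5000e-01 -6.0000e-01 -5.7606e+02]
 [-2.0000e-02  7.3000e-01  6.8000e-01  8.7151e+02]
 [ 0.0000e+00  0.0000e+00  0.0000e+00  1.0000e+00]] [[450.66366853   0.         252.88567262]
 [  0.         450.66366853 194.70479057]
 [  0.           0.           1.        ]]
[[-9.80000e-01  1.20000e-01 -1.60000e-01  3.50150e+02]
 [-2.00000e-01 -5.10000e-01  8.40000e-01  1.00428e+03]
 [ 2.00000e-02  8.50000e-01  5.20000e-01  6.16030e+02]
 [ 0.00000e+00  0.00000e+00  0.00000e+00  1.00000e+00]] [[398.30001667   0.         255.05682429]
 [  0.         398.30001667 187.76337301]
 [  0.           0.           1.        ]]
{'clock': 0.1, 'q': array([ 1.06669884e+00,  2.91257659e-01, -1.54017919e-01,  1.12669853e+00,
        6.46104048e-07,  1.43149052e+00]), 'joint_vel': array([ 2.82079369e-04, -1.39880916e-03,  1.94137913e-03, -1.91386696e-03,
        1.02215645e-03, -2.48325193e-05]), 'effort': array([ 1.39245796e-03, -5.37978423e+01,  3.31916642e+01,  9.40344937e-03,
       -1.63630316e-04, -7.52686447e-06]), 'tool_pos': array([187.11129516, 490.12080782, 230.78450484]), 'eef_rot': array([-5.69773783e-01, -3.08911243e+00,  1.75461975e-03]), 'wrist_force': array([0.25221576, 0.05709467, 0.50636781]), 'ft_torque': array([-0.02346011,  0.01272641,  0.02699688]), 'finger_force': 0.0, 'opening': 1.003361650447878}
```

View pics/scene0.png

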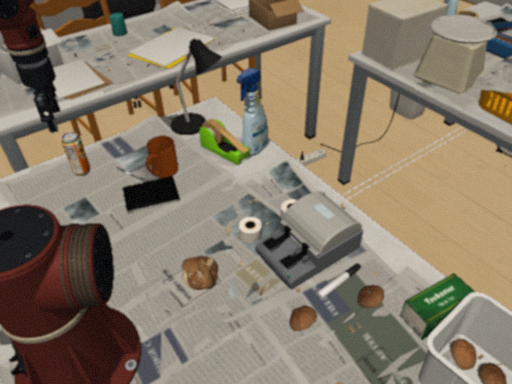

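View pics/side0.png

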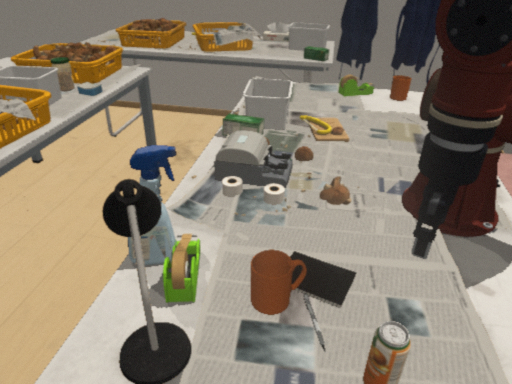

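Scene: the printer is at about (310,240), its front deck with black levers at about (272,243) and (292,260), facing the robot. The rolls are at (250,230) and (288,205), the marker at (340,280), and the mushrooms at (303,318) and (370,296).

```bash
python3 - <<'E'
from h import *
from scipy.optimize import minimize
d=dict(np.load('pics/scene0.npz'));W=cloud(d)
for u,v in[(272,243),(292,260),(325,215),(250,228),(288,205),(303,318),(370,296),(340,280)]:print(u,v,W[v,u].round(0))
S=W[185:290,250:370].reshape(-1,3);z=S[:,2]
m=(z>35)&(z<135); P=S[m]
c=np.median(P,0);P=P[np.hypot(*(P-c)[:,:2].T)<170]
# footprint points above 45mm excluded rolls: use lid >60
L=P[P[:,2]>75][:,:2].astype(np.float32); print(len(L),cv2.minAreaRect(L))
A=P[P[:,2]>41][:,:2].astype(np.float32); print(len(A),cv2.minAreaRect(A))
# render topdown
im=np.zeros((560,560,3),np.uint8); 
X=W.reshape(-1,3);C=d['img'].reshape(-1,3)
k=np.isfinite(X[:,0])&(X[:,2]<140)&(X[:,2]>-10)
X=X[k];C=C[k];o=np.argsort(X[:,2])
H=np.zeros((560,560,3),np.uint8)
for (x,y,zz),cc in zip(X[o],C[o]):
    j=int((x-c[0]+200)*1.4);i=int((c[1]+200-y)*1.4)
    if 0<=i<558 and 0<=j<558: im[i:i+3,j:j+3]=cc[::-1]; H[i:i+3,j:j+3]=cv2.applyColorMap(np.uint8([[np.clip(zz*2,0,255)]]),2)[0,0]
print(c)
cv2.imwrite('pics/top0.png',cv2.resize(np.hstack([im,H]),(800,400)))
g=cv2.resize(d['img'][180:300,230:390,::-1],(800,600),interpolation=3);cv2.imwrite('pics/crop0.png',g)
E
```

```text
272 243 [470. -33.  67.]
292 260 [476. -99.  65.]
325 215 [590. -76. 122.]
250 228 [471.  58.  39.]
288 205 [597.  62.  41.]
303 318 [ 409. -217.   44.]
370 296 [ 563. -260.   38.]
340 280 [ 553. -181.   17.]
3079 ((586.6409912109375, -62.67493438720703), (138.2916259765625, 151.6333770751953), 88.74655151367188)
5219 ((558.5443725585938, -25.97308349609375), (214.60150146484375, 216.5001983642578), 88.79048919677734)
[541.74304966 -79.23042433  80.11774187]
```

View pics/top0.png

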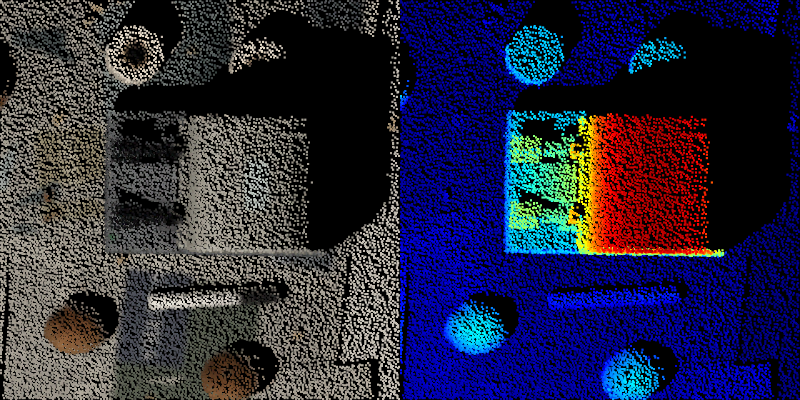

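View pics/crop0.png

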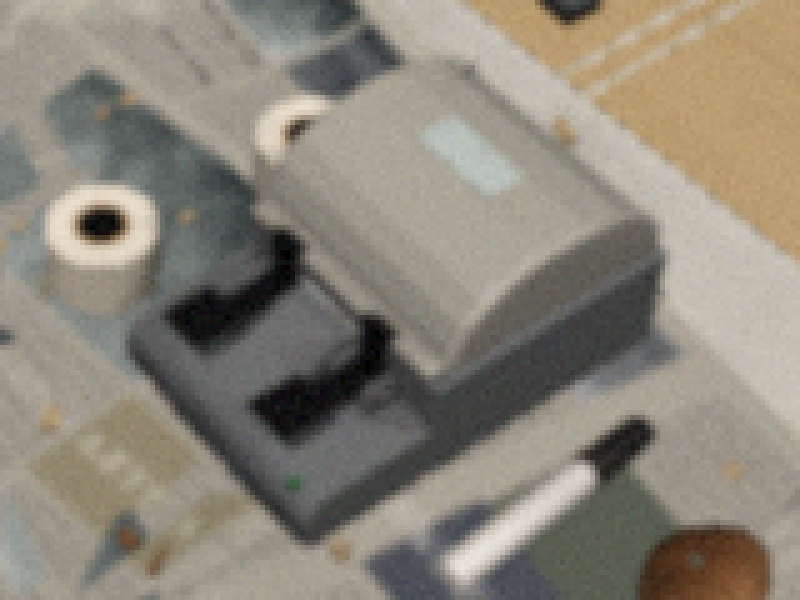

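Top-down map (1 mm/px, x = 342+col, y = 121-row): the printer spans cols 106–325 and rows 112–254. That puts its origin at about (573,-62) with yaw near 0, and the pads at about (468,-29) and (468,-95). These match the given sizes.

```bash
python3 - <<'E'
from h import *
W=cloud(dict(np.load('pics/scene0.npz'))).reshape(-1,3)
x,y,z=W.T
# front edge of deck
for a,b in((-125,-100),(-80,-50),(-25,0)):
    k=(z>38)&(z<48)&(y>a)&(y<b)&(x>420)&(x<480); print('front',a,np.percentile(x[k],2))
for a,b in((530,560),(570,600),(610,640)):
    k=(z>80)&(x>a)&(x<b)&(abs(y+62)<90);print('side',a,np.percentile(y[k],[1,99]))
k=(z>60)&(z<72)&(x>440)&(x<490)
for s in(y<-62,y>-62):
    q=W[k&s&(abs(y+62)<70)];print('pad',len(q),np.percentile(q,[3,50,97],axis=0).round(1).tolist())
E
python3 -m inch '8.5 0 0 0 0 0 -0.122; 8.5 0 0 0 0 0 -0.122; 8.5 0 0 0 0 0 -0.121'
```

```text
front -125 450.22770823850766
front -80 449.2751233826265
front -25 451.2108948187661
side 530 [-130.01081903    4.04265827]
side 570 [-131.12004449    2.9196251 ]
side 610 [-131.592273      1.45663224]
pad 137 [[452.1, -106.0, 61.3], [465.7, -94.6, 66.2], [484.2, -82.0, 69.4]]
pad 129 [[453.3, -40.6, 60.8], [467.3, -29.1, 66.3], [486.7, -16.1, 69.1]]
clock: 0.35
tool_pos: [187.1, 490.2, 230.9]
eef_rot: [0.01, -3.141, 0.001]
wrist_force: [-0.5, -0.3, 0.4]
opening: 0.998
finger_force: 0.0
```

```bash
python3 -m inch '5.15 -1.8 -3.6 0 0 0 0; 5.15 -1.8 -3.6 0 0 0 0; 5.15 -1.8 -3.6 0 0 0 0; 5.15 -1.8 -3.6 0 0 0 0; 5.15 -1.8 -3.6 0 0 0 0' 20
python3 -m inch '5.15 -1.8 -3.6 0 0 0 0; 5.15 -1.8 -3.6 0 0 0 0; 5.15 -1.8 -3.6 0 0 0 0; 5.15 -1.8 -3.6 0 0 0 0; 5.15 -1.8 -3.6 0 0 0 0'
python3 -m inch '5.15 -1.8 -3.6 0 0 0 0; 5.15 -1.8 -3.6 0 0 0 0; 5.15 -1.8 -3.6 0 0 0 0; 5.15 -1.8 -3.6 0 0 0 0; 5.15 -1.8 -3.6 0 0 0 0'
```

```text
clock: 0.77
tool_pos: [277.4, 308.7, 231.0]
eef_rot: [0.002, -3.141, 0.0]
wrist_force: [2.1, 0.2, -0.2]
opening: 0.605
finger_force: 0.0
clock: 1.18
tool_pos: [367.6, 128.6, 231.3]
eef_rot: [-0.001, 3.141, 0.0]
wrist_force: [1.1, 0.4, -0.3]
opening: 0.602
finger_force: 0.0
clock: 1.6
tool_pos: [457.7, -51.6, 231.2]
eef_rot: [-0.0, -3.141, -0.0]
wrist_force: [1.1, 0.6, -0.1]
opening: 0.604
finger_force: 0.0
```

```bash
python3 -m inch '5.15 -1.0 -1.0 3.5 0 0 0.02; 5.15 0 0 3.5 0 0 0; 5.15 0 0 3.5 0 0 0; 5.15 0 0 0 0 -0.1 0; 5.15 0 0 0 0 -0.1 0'
python3 -m inch '5.15 0 0 0 0 0 0; 5.15 0 0 0 0 0 0'
python3 - <<'E'
from h import *
b=save('wrist','w1');a=save('scene','s1')
W=cloud(b);m=W[...,2]
g=cv2.resize(a['img'][120:300,200:440,::-1],(400,300),interpolation=3)
cv2.imwrite('pics/v1.png',np.hstack([cv2.resize(b['img'][:,:,::-1],(400,300)),g]))
E
```

```text
clock: 2.02
tool_pos: [466.1, -59.0, 121.9]
eef_rot: [0.029, 2.946, 0.001]
wrist_force: [0.9, 0.0, 0.5]
opening: 0.602
finger_force: 0.0
clock: 2.18
tool_pos: [465.6, -59.2, 125.9]
eef_rot: [0.03, 2.945, -0.002]
wrist_force: [0.8, -1.0, 0.6]
opening: 0.601
finger_force: 0.0
```

View pics/v1.png

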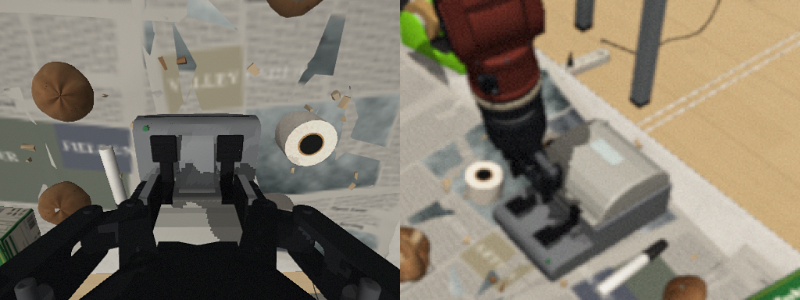

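The wrist view shows both pads, at about (163,150) and (230,150), lined up between and below the fingers. I'll descend.

```bash
python3 -m inch '5.15 0.35 -0.25 1.7 0 0 0; 5.15 0.35 0 1.7 0 0 0; 5.15 0.3 0 1.4 0 0 0; 5.15 0 0 0 0 0 0; 5.15 0 0 0 0 0 0'
python3 - <<'E'
from h import *
b=save('wrist','w2')
W=cloud(b)
# tips: project
s=env.get_state();from scipy.spatial.transform import Rotation as R
Rm=R.from_rotvec(s['eef_rot']).as_matrix()
T=((W-s['tool_pos'])@Rm)
k=np.isfinite(T[...,0])&(T[...,2]>-30)&(T[...,2]<5)&(abs(T[...,1])<60)&(abs(T[...,0])<20)
q=T[k]
for sg in(1,-1):
    p=q[q[:,1]*sg>0];print(len(p),np.percentile(p,[1,50,99],axis=0).round(1).tolist())
K=b['intrinsics'];Pi=np.linalg.inv(b['pose'])
im=b['img'][:,:,::-1].copy()
for yy in(33,-33):
    p=s['tool_pos']+Rm@[0,yy,-6];c=Pi[:3,:3]@p+Pi[:3,3];u=K[0,0]*c[0]/-c[2]+K[0,2];v=K[1,1]*-c[1]/-c[2]+K[1,2];print(u,v);cv2.circle(im,(int(u),int(v)),2,(0,0,255),-1)
cv2.imwrite('pics/v2.png',cv2.resize(im[100:292,128:384],(800,600)))
E
```

```text
clock: 2.7
tool_pos: [468.3, -62.3, 77.8]
eef_rot: [0.029, 2.942, -0.003]
wrist_force: [-0.4, 0.2, 0.8]
opening: 0.605
finger_force: 0.0
919 [[-10.8, 25.6, -29.8], [6.8, 26.2, -19.0], [11.3, 39.2, -2.5]]
915 [[-10.5, -39.1, -29.8], [6.8, -26.0, -18.8], [11.3, -25.4, -2.6]]
312.4979243848752 241.5321968189873
192.22770689472907 241.5285849669178
```

View pics/v2.png

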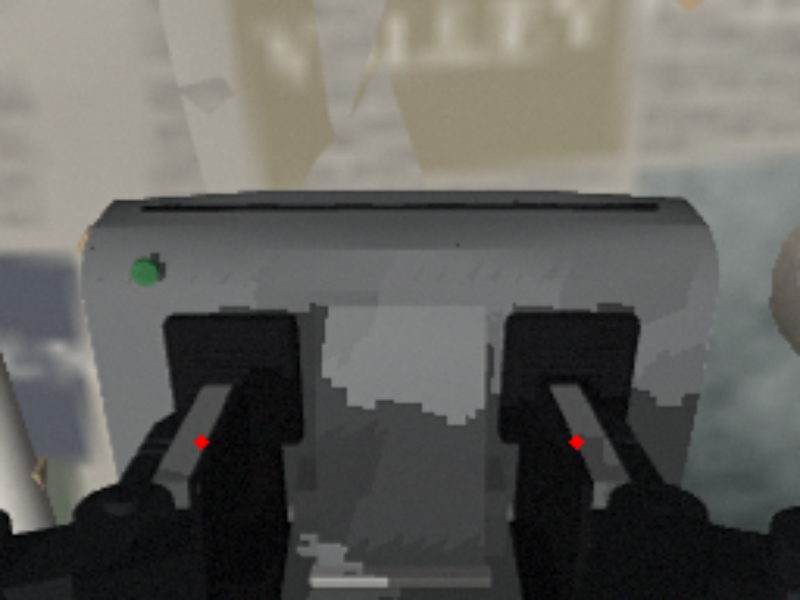

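The red marks sit on the fingertips, with each tip centred on its pad. Pressing down.

```bash
python3 -m inch '5.15 0.1 0 0.5 0 0 0; 5.15 0.1 0 0.5 0 0 0; 5.15 0.06 0 0.3 0 0 0; 5.15 0.06 0 0.3 0 0 0; 5.15 0 0 0 0 0 0'
python3 -m inch '5.15 0.04 0 0.2 0 0 0; 5.15 0.02 0 0.1 0 0 0; 5.15 0 0 0 0 0 0'
```

```text
clock: 3.17
tool_pos: [466.9, -62.1, 60.6]
eef_rot: [0.029, 2.942, -0.003]
wrist_force: [-2.0, -0.4, 3.3]
opening: 0.608
finger_force: 1.7
clock: 3.42
tool_pos: [466.5, -62.0, 57.7]
eef_rot: [0.029, 2.943, -0.003]
wrist_force: [-3.4, -0.8, 4.7]
opening: 0.601
finger_force: 2.6
```

```bash
python3 -m inch '5.15 0.04 0 0.2 0 0 0; 5.15 0.02 0 0.1 0 0 0; 5.15 0 0 0 0 0 0; 5.15 0 0 0 0 0 0'
python3 - <<'E'
from h import *
W=cloud(save('scene','s3')).reshape(-1,3);x,y,z=W.T
k=(z>130)&(x>520)&(abs(y+62)<75)&(x<720);print(k.sum(),np.nanmax(z[k],initial=0))
E
```

```text
clock: 3.75
tool_pos: [466.4, -62.0, 54.7]
eef_rot: [0.03, 2.943, -0.003]
wrist_force: [-5.6, -1.0, 5.6]
opening: 0.605
finger_force: 3.3
1696 150.0840722795275
```

The lid is rising. I'll press a little deeper and hold.

```bash
python3 -m inch '5.15 0.04 0 0.15 0 0 0; 5.15 0 0 0 0 0 0; 5.15 0 0 0 0 0 0; 5.15 0 0 0 0 0 0; 5.15 0 0 0 0 0 0'
python3 -m inch '5.15 0 0 0 0 0 0; 5.15 0 0 0 0 0 0; 5.15 0 0 0 0 0 0; 5.15 0 0 0 0 0 0; 5.15 0 0 0 0 0 0'
python3 -m inch '5.15 0 0 0 0 0 0; 5.15 0 0 0 0 0 0; 5.15 0 0 0 0 0 0; 5.15 0 0 0 0 0 0; 5.15 0 0 0 0 0 0'
python3 -m inch '5.15 0 0 0 0 0 0; 5.15 0 0 0 0 0 0; 5.15 0 0 0 0 0 0; 5.15 0 0 0 0 0 0; 5.15 0 0 0 0 0 0'
python3 -m inch '5.15 0 0 0 0 0 0; 5.15 0 0 0 0 0 0; 5.15 0 0 0 0 0 0; 5.15 0 0 0 0 0 0; 5.15 0 0 0 0 0 0'
python3 - <<'E'
from h import *
d=save('scene','s4');W=cloud(d).reshape(-1,3);x,y,z=W.T
k=(z>130)&(x>520)&(abs(y+62)<75)&(x<720);print(k.sum(),np.nanmax(z[k],initial=0))
b=save('side','sd4');print(b['range_z'].shape)
cv2.imwrite('pics/v4.png',np.hstack([cv2.resize(d['img'][100:300,220:420,::-1],(400,400)),cv2.resize(b['img'][80:230,180:330,::-1],(400,400))]))
E
```

```text
clock: 4.22
tool_pos: [466.3, -62.0, 53.3]
eef_rot: [0.03, 2.943, -0.003]
wrist_force: [-5.7, -0.9, 7.3]
opening: 0.607
finger_force: 4.2
clock: 4.63
tool_pos: [466.3, -62.0, 53.3]
eef_rot: [0.03, 2.943, -0.003]
wrist_force: [-6.2, -0.9, 7.1]
opening: 0.599
finger_force: 4.2
clock: 5.05
tool_pos: [466.3, -62.0, 53.3]
eef_rot: [0.03, 2.943, -0.003]
wrist_force: [-6.2, -1.3, 7.3]
opening: 0.603
finger_force: 4.2
clock: 5.47
tool_pos: [466.3, -62.0, 53.3]
eef_rot: [0.03, 2.943, -0.003]
wrist_force: [-6.1, -0.9, 6.9]
opening: 0.601
finger_force: 4.2
clock: 5.88
tool_pos: [466.3, -62.0, 53.3]
eef_rot: [0.03, 2.943, -0.003]
wrist_force: [-6.5, -0.2, 7.3]
opening: 0.604
finger_force: 4.2
1359 188.14262882422622
(384, 512)
```

View pics/v4.png

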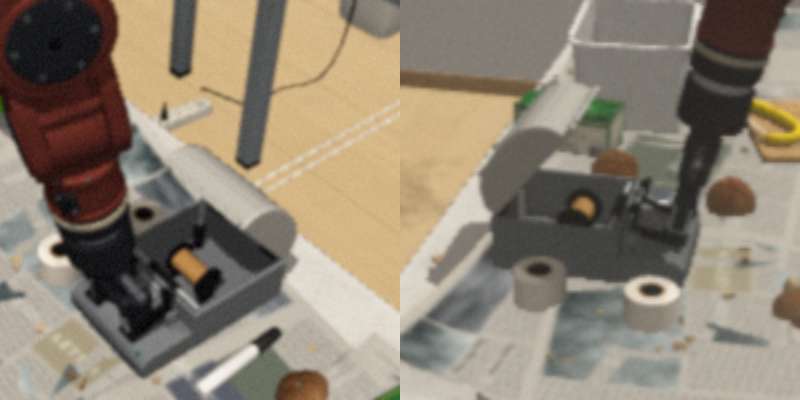

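Both views show the lid standing half open with its top at 188 mm. I'll let go straight up and shut the fingers.

```bash
python3 -m inch '5.15 -0.2 0 -1 0 0 0; 5.15 -0.5 0 -2.5 0 0 0; 5.15 -0.5 0 -2.5 0 0 0; 0 -0.6 0 -3 0 0 0; 0 -0.5 0 -2.6 0 0 0'
python3 -m inch '0 0 0 0 0 0 0; 0 0 0 0 0 0 0; 0 0 0 0 0 0 0; 0 0 0 0 0 0 0; 0 0 0 0 0 0 0'
python3 - <<'E'
from h import *
d=save('scene','s5');W=cloud(d).reshape(-1,3);x,y,z=W.T
k=(z>165)&(x>540)&(abs(y+62)<75)&(x<720);Q=W[k]
print(len(Q)); 
for a in range(-130,10,20):
    q=Q[(Q[:,1]>a)&(Q[:,1]<a+20)]
    if len(q): print(a,q[np.argmin(q[:,0])].round(),q[np.argmax(q[:,2])].round())
k=(z>60)&(z<72)&(x>440)&(x<490)&(abs(y+62)<70);print(k.sum(),np.median(z[k]))
E
```

```text
clock: 6.4
tool_pos: [466.8, -61.8, 173.4]
eef_rot: [0.029, 2.94, -0.003]
wrist_force: [0.7, -0.9, -0.8]
opening: 0.336
finger_force: 0.0
clock: 6.82
tool_pos: [465.7, -61.7, 170.3]
eef_rot: [0.029, 2.944, -0.002]
wrist_force: [0.3, -0.8, -0.4]
opening: 0.003
finger_force: 0.0
1146
-130 [ 572. -119.  183.] [ 605. -125.  187.]
-110 [ 572. -107.  183.] [ 575. -100.  188.]
-90 [572. -85. 184.] [575. -71. 187.]
-70 [573. -51. 185.] [604. -60. 186.]
-50 [572. -42. 185.] [576. -41. 188.]
-30 [572. -21. 185.] [606. -28. 187.]
-10 [574.  -9. 184.] [576.   0. 186.]
271 66.32573274371782
```

Lip front edge found at (573, y, 184), as expected, and the pads are back at 66 mm. I'll approach and push.

```bash
python3 -m inch '0 -3 0 0.6 0 0 0; 0 -3 0 0.6 0 0 0; 0 -2.4 0 0.5 0 0 0; 0 0 0 0 0 0 0; 0 0 0 0 0 0 0'
python3 -m inch '0 -0.8 0 0 0 0 0; 0 -0.8 0 -0.1 0 0 0; 0 -0.8 0 -0.1 0 0 0; 0 -0.8 0 -0.1 0 0 0; 0 0 0 0 0 0 0'
python3 - <<'E'
from h import *
d=save('scene','s6');W=cloud(d).reshape(-1,3);x,y,z=W.T
k=(z>165)&(x>540)&(x<720);Q=W[k]
for a in (-130,-110,-20,-10):
    q=Q[(Q[:,1]>a)&(Q[:,1]<a+10)]
    if len(q): print(a,q[np.argmin(q[:,0])].round(),q[np.argmax(q[:,2])].round())
E
```

```text
clock: 7.28
tool_pos: [552.5, -63.5, 170.4]
eef_rot: [0.029, 2.943, -0.002]
wrist_force: [-0.9, 0.0, -1.0]
opening: -0.002
finger_force: 0.0
clock: 7.7
tool_pos: [585.0, -64.6, 181.9]
eef_rot: [0.029, 2.939, -0.004]
wrist_force: [0.0, 0.5, 0.3]
opening: -0.0
finger_force: 0.0
-130 [ 541. -120.  508.] [ 543. -121.  516.]
-110 [ 540. -101.  434.] [ 540. -107.  569.]
-20 [553. -10. 265.] [555. -11. 274.]
-10 [555.  -8. 266.] [557.  -8. 273.]
```

```bash
cat > lip.py <<'E'
from h import *
import sys
d=save('scene',sys.argv[1]);W=cloud(d).reshape(-1,3);x,y,z=W.T
k=(z>150)&(z<225)&(x>540)&(x<740)
for a in (-132,-115,-20,-8):
    q=W[k&(y>a)&(y<a+10)]
    if len(q): print(a,len(q),q[np.argmin(q[:,0])].round(),q[np.argmax(q[:,2])].round())
E
python3 lip.py s7
```

```text
-132 253 [ 590. -126.  199.] [ 595. -130.  199.]
-115 66 [ 592. -109.  197.] [ 595. -105.  201.]
-8 3 [608.   1. 172.] [608.   1. 172.]
```

The lid follows the finger: its lip is now at (591, 197). Continuing.

```bash
python3 -m inch '0 -0.8 0 0 0 0 0; 0 -0.8 0 0 0 0 0; 0 -0.8 0 0 0 0 0; 0 -0.8 0 0.05 0 0 0; 0 -0.8 0 0.1 0 0 0'
python3 -m inch '0 -0.8 0 0.16 0 0 0; 0 -0.8 0 0.16 0 0 0; 0 0 0 0 0 0 0'
python3 lip.py s8
```

```text
clock: 8.22
tool_pos: [623.6, -65.1, 187.6]
eef_rot: [0.029, 2.941, -0.003]
wrist_force: [-0.6, -0.0, -1.0]
opening: 0.003
finger_force: 0.0
clock: 8.47
tool_pos: [640.4, -65.5, 187.2]
eef_rot: [0.029, 2.941, -0.003]
wrist_force: [0.2, 0.3, 0.5]
opening: -0.002
finger_force: 0.0
-132 192 [ 658. -128.  212.] [ 661. -124.  213.]
-115 31 [ 658. -108.  204.] [ 659. -111.  214.]
-8 47 [659.   0. 165.] [663.  -0. 178.]
```

```bash
python3 -m inch '0 3 0 -0.6 0 0 0; 0 3 0 -0.6 0 0 0; 0 3 0 -1.6 0 0 0; 0 3 0 -1.6 0 0 0; 0 3 0 -1.6 0 0 0'
python3 -m inch '0 0 0 -3 0 0 0; 0 0 0 -3 0 0 0; 0 0 0 0 0 0 0; 0 0 0 0 0 0 0; 0 0 0 0 0 0 0'
python3 -m inch '0 0 0 0 0 0 0; 0 0 0 0 0 0 0; 0 0 0 0 0 0 0; 0 0 0 0 0 0 0; 0 0 0 0 0 0 0'
python3 lip.py s9
python3 - <<'E'
from h import *
d=dict(np.load('pics/s9.npz'));b=save('side','sd9')
W=cloud(d).reshape(-1,3);x,y,z=W.T
k=(z>60)&(z<72)&(x>440)&(x<490)&(abs(y+62)<70);print(k.sum(),np.median(z[k]))
cv2.imwrite('pics/v9.png',np.hstack([cv2.resize(d['img'][100:300,220:420,::-1],(400,400)),cv2.resize(b['img'][80:230,180:330,::-1],(400,400))]))
E
```

```text
clock: 8.93
tool_pos: [477.8, -61.9, 216.2]
eef_rot: [0.029, 2.942, -0.003]
wrist_force: [0.8, -0.2, 0.5]
opening: -0.0
finger_force: 0.0
clock: 9.35
tool_pos: [467.7, -62.0, 274.8]
eef_rot: [0.029, 2.942, -0.003]
wrist_force: [0.2, -0.4, 0.1]
opening: 0.002
finger_force: 0.0
clock: 9.77
tool_pos: [467.9, -61.9, 274.7]
eef_rot: [0.029, 2.942, -0.003]
wrist_force: [-0.6, -0.9, 0.3]
opening: 0.001
finger_force: 0.0
-132 133 [ 680. -128.  150.] [ 700. -127.  206.]
-115 25 [ 693. -109.  200.] [ 698. -115.  207.]
-20 32 [695. -18. 199.] [699. -13. 208.]
-8 146 [682.  -1. 150.] [702.  -3. 206.]
269 66.14863117351138
```

View pics/v9.png

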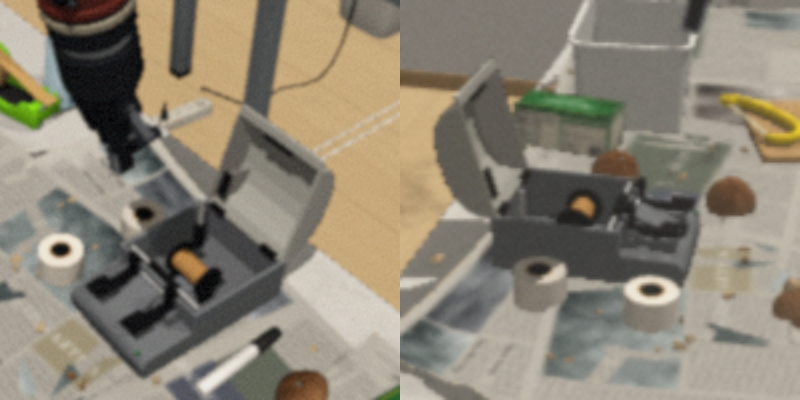

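The lid rests fully open: its lip is at (700, 206), which is about 1.85 rad. The levers are up, nothing around the printer has moved, and the arm is clear.

```bash
python3 -c "
from plant import env
print(env.hand_in())"
```

```text
the job is handed in; nothing more can be done
None
```

The printer is open and the job is handed in: the lid rests fully open at about 1.85 rad, both levers have sprung back up, and the printer and the things around it look unmoved in the last pictures; the hand-in gave no verdict.

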